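Snap the cover onto the sample chip and keep it pressed

TASK

Look which nest of the aluminium loading block holds the blue sample chip (the other holds the red transport blank), then pick up the green cover by its rib, set it level over the chip and press it down between the two black clips until it snaps in and the resistance suddenly drops. Keep pressing after the snap so that the cover bears on the chip with a steady push of about 11 N, never over 30 N, and finish like that, still holding the cover down. Do not press the cover onto the red blank, and leave the other things on the bench where they are.

Things in the scene. Friction and masses are not known exactly. Their poses are not given: they have to be found in the camera images.
- station: Aluminium loading block fixed to the bench, plate 140 (x) x 182 (y) x 10 mm thick. Origin: centre of its underside, on the bench; z up. It carries two identical nests side by side at x = 0, y = +45 and -45 mm in its frame, same axes. In each an insert lies on a grey sprung pad, its underside 22 and its top 27 mm above the bench.
- nest_left (a point): Centre of the nest at y = +45 mm of the block, at the insert's top (27 mm up). Four steel guide posts, diameter 8 mm, tapered tops, stand at x = +-32, y = +-30.5 mm from it and rise to 42 mm; they centre the cover across y with 1.5 mm play a side. The cover goes in level, its long side along the block's x, either way round.
- nest_right (a point): The same for the nest at y = -45 mm. In both nests the cover's underside meets the insert 27 mm above the bench; from there the pad gives on a spring: 1.5 N at first plus 2 N per mm, 6 mm of travel, then a hard stop.
- clip_left (a point): Nose tip, 32 mm above the bench, of the left nest's far (+x) black spring clip, 41.5 mm from the nest's centre; a mirrored clip stands on the -x side. Noses slope 45 degrees above and below; clips rise to 39 mm.
- clip_right (a point): The same for the right nest. In both nests the cover's end beads meet the clips when its underside is about 33.5 mm above the bench; resistance grows to about 11 to 15 N, then drops suddenly as the beads pass the tips (underside 28 to 29 mm up), the clips even pulling the cover down until it meets the insert.
- cover: Loose snap cover, 50 g: green plate 84 (x) x 50 (y) x 5 mm thick with a round bead of 5 diameter along each short end (89 long over the beads). A black finger rib stands on the plate's middle: 44 long (x), 12 wide (y), from 5 to 34 above the underside. Origin: centre of the underside; x along the rib, z up. It starts flat on the bench, rib up.
- chip: The sample chip: insert 64 (x) x 36 (y) x 5 mm thick, blue with a pale window in the middle and black ends, lying loose in one of the two nests (which one varies). Origin: centre of the underside.
- blank: The transport blank: plain red insert of the same size as the chip, lying in the other nest. Origin: centre of the underside.
- tube_rack: Bystander. Orange rack, 70 x 160 x 55 tall, with two capped tubes standing to 99 (mm). Origin: centre of the underside.
- microtube_rack: Bystander. Green microtube rack, 90 x 130 x 28 tall, white caps to 38 (mm). Origin: centre of the underside.
- carton: Bystander. White kit carton, 75 x 100 x 112 tall (mm). Origin: centre of the underside.
- tip_box: Bystander. Blue pipette tip box, 85 x 120 x 54 tall (mm). Origin: centre of the underside.
- reagent: Bystander. Small reagent bottle with blue cap, diameter 34, 55 tall (mm). Origin: centre of the underside.
- waste_jar: Bystander. Yellow jar with red cap, diameter 90, 100 tall (mm). Origin: centre of the underside.
- dish: Bystander. Flat round dish, diameter 60, 14 tall (mm). Origin: centre of the underside.
Things that resemble listed ones, but are neither listed nor needed, are in the scene too. There is more than one size of the cover; the job needs the middle-sized.

How it is judged (in metres and radians):
On the way, in this order (a step that is already met when the one before it is completed fails the run):
1. the cover is lifted off the bench (height (world z) of cover above 0.045 m), for 0.1 s.
2. the cover is snapped in over the sample chip (z of cover in the frame of station below 0.0265 m and horizontal distance between cover and chip below 0.005 m and angle between cover's own z axis and vertical below 0.06 rad and angle between the x axis of cover and the x axis of station, either way round below 0.1 rad), for 0.1 s.
At the end, for the whole second after the job is handed in: The cover is snapped in over the sample chip (underside less than 26.5 mm above the bench, centre within 5 mm of the chip's, level within 0.06 rad, along the block's x within 0.1 rad), at rest, the fingers still on it, and it bears on the chip with 6 to 20 N through the last second (all of step 2 and contact force between cover and chip between 6 and 20 N and contact force between the fingers and cover above 5 N and linear speed of cover below 0.01 m/s); the arm keeps its last pose, push and grip.
It fails at once if the cover is pressed onto the red blank (contact force between cover and blank above 2 N).
It fails at once if the chip is pressed with more than 30 N (contact force between cover and chip above 30 N).
It fails at once if the blank is taken out of its nest (distance of blank from where it was at the start of the episode above 0.02 m).
It fails at once if a bystander is pushed more than 30 mm (distance of any of tube_rack, microtube_rack, carton, tip_box, reagent, waste_jar, dish from where it was at the start of the episode above 0.03 m).
It also fails if it takes over 51 s, if anything falls off the work surface, if the arm or the gripper's body presses on something with over 40 N, if the wrist force passes 120 N, or if a joint passes its speed limit or range.

ROBOT

A 6-joint arm with a two-finger parallel gripper is mounted at the origin on the work surface. World frame = base frame: x ahead of the robot, y to its left, z up, the work surface at z = 0. Lengths are in mm, angles in rad, forces in N, time in s.
With the tool pointing down it reaches from about 350 to 875 mm from the base axis. Payload 4.2 kg.
Tool frame: the origin (TCP) lies midway between the tips of the shut fingers; the grasp point (between the pads) lies 19 mm behind it (arm.hold_point_z is the distance from the TCP to the grasp point, in mm); z points along the fingers, y is the line along which they close (so a half turn about z gives the same grasp; the last joint's range is limited). The gripper opens to 85 mm and grips with 20 to 120 N. Pads are 22 mm wide; open, the fingers measure 114 mm over their backs; the gripper's body (76 mm by 85 mm) begins 54 mm behind the grasp point. The pads swing forward as they close: fully open they stand 13 mm farther back than shut.
Start: joints at [-1.085, 0.385, 0.008, 0, -1.194, -0.259], TCP at [140.556, -608.969, 231.312] pointing down, gripper open.
Joint ranges: [-3.14, 3.14], [-1.21, 2.06], [-1.07, 1.41], [-3.16, 2.05], [-2.99, -0.16], [-3.1, 3.1]. Speed limits (rad/s): [2.79, 2.79, 3.14, 3.14, 3.14, 3.14].

INTERFACE

Orientations are given as a unit quaternion [x, y, z, w].
In Python, from bench import arm, vision gives the robot as it stands. The module is installed in compiled form; this text tells all that it offers.
- The arm moves only by the tool servo_tool, never from a script. Its argument "plan" is a list of rows, each a list of 7 numbers: the shift along the world's x, y, z each as a share of 300 mm, from -1 to 1, then the turn, a rotation vector about the world's x, y, z each as a share of 2 rad, from -1 to 1, then the opening, from 0 (shut) to 1 (fully open). A call has 1 to 20 rows; each row shifts and turns the commanded pose from where the row before left it; what a row does not reach is not made up. A row lasts 1/8 s, in which the tool goes at most 62.5 mm and 10.7 degrees, less where a joint would pass 70% of its speed; a pose out of reach is approached as far as the arm can. A call with a number of a shift or a turn outside -1 to 1 is refused whole. A call with a gripper value outside its range is refused whole. The fingers move at their own pace and stop on an object; the grip force is fixed at half the most. Time passes only in rows, so rows that do not move let the fingers close. It gives the time, the measured TCP pose, the force, the opening and the grip force at its end, in the units of the state.
- arm.read_state(): the state, without advancing time (a new reading comes with each control period).
- vision.get_image(name): name is "scene" or "side" or "wrist"; returns a dict with "image" (420x560x3 uint8, red, green, blue), "z_map" (420x560 float32, mm along the optical axis (not along the pixel's ray), 0 where there is no reading), "K" (3x3 intrinsics, pixels), "world_to_cam" (4x4, takes a point from world to camera coordinates); the wrist camera has in their place "mount" (4x4, takes a point from camera to tool coordinates, whose origin is the TCP and whose axes are the flange's). Camera axes: x right, y down, z forward; pixel columns grow to the right and rows downward; lengths in mm; the calibration is good to about 2 mm. A picture is of the moment at which its call begins: read the wrist's pose just before it.
- arm.job_done(): hands the job in; it is judged then, once.
The state is a dict: "clock": time; "joints": joint angles; "joint_vel": joint speeds; "joint_efforts": joint torques, N m; "position": TCP position; "ee_rot": TCP orientation; "contact_force": force on the tool from outside, world axes, zero at the start; "wrist_torque": the same for the moment, N m; "gripper_width": finger opening in mm; "grasp_force": force on a finger pad.
Only numpy, scipy, OpenCV 4.12 (cv2) and the standard library are available. Lean on these libraries where they do the work, as an engineer would, in place of code of your own. Each camera call takes 0.05 s, during which the arm holds its last target. There are 200 camera calls.

## Working session

There is one attempt and no reset: what is moved stays moved. The work goes in short steps, Python scripts to look and compute and a tool call to move; the robot and the scene stay as the last step left them, time stands still between calls to the robot, and variables do not carry over. Pictures are saved under pics/ and viewed, at most 10 in all, crops included, and the job is handed in when it is done.

Besides the shell and the picture viewer there is one more tool, called after "Emit:" by a JSON object that holds its "fn" and its "kwargs". servo_tool: Moves the arm, as the interface text tells. Its arguments: {"type":"object","properties":{"plan":{"type":"array"}},"required":["plan"]}

```bash
mkdir -p pics; cat > h.py <<'E'
import numpy as np, cv2
from bench import arm, vision
def grab(n):
    s=arm.read_state(); d=vision.get_image(n); d['s']=s
    if n=='wrist':
        from scipy.spatial.transform import Rotation as R
        T=np.eye(4);T[:3,:3]=R.from_quat(s['ee_rot']).as_matrix();T[:3,3]=s['position']
        d['c2w']=T@d['mount']
    else: d['c2w']=np.linalg.inv(d['world_to_cam'])
    return d
def cloud(d):
    z=d['z_map'];v,u=np.indices(z.shape);K=d['K']
    P=np.stack([(u-K[0,2])/K[0,0]*z,(v-K[1,2])/K[1,1]*z,z],-1)
    W=P@d['c2w'][:3,:3].T+d['c2w'][:3,3]; W[z==0]=np.nan
    return W
def save(d,f): cv2.imwrite('pics/'+f,d['image'][:,:,::-1])
E
python3 - <<'E'
from h import *
a=grab('scene');b=grab('side')
np.save('scene.npy',cloud(a));np.save('side.npy',cloud(b))
save(a,'scene.png');save(b,'side.png')
print(a['s'])
for d in(a,b):print(d['K'],d['c2w'])
E
```

```text
{'clock': 0.0, 'joints': array([-1.08541131e+00,  3.85542445e-01,  6.63104182e-03, -5.07825714e-04,
       -1.19400563e+00, -2.58647440e-01]), 'joint_vel': array([ 0.00056753, -0.00033563, -0.00047322, -0.00085991, -0.00073612,
       -0.00254991]), 'joint_efforts': array([ 5.71683559e-04, -3.92293525e+01,  1.88400078e+01,  4.18622375e+00,
       -4.76882662e-03, -5.53579113e-06]), 'position': array([ 140.41743999, -608.42058847,  230.23083784]), 'ee_rot': array([-1.13032961e-01,  9.93590645e-01,  1.07360498e-03, -1.65573591e-04]), 'contact_force': array([0.30721113, 0.31442997, 0.12769768]), 'wrist_torque': array([-0.01409325,  0.04068054, -0.00738558]), 'grasp_force': 0.0, 'gripper_width': 85.33947572596732}
[[459.25015158   0.         276.42159687]
 [  0.         459.25015158 208.05447892]
 [  0.           0.           1.        ]] [[ 5.14696319e-02  8.36435098e-01 -5.45643844e-01  1.18144565e+03]
 [ 9.98624984e-01 -4.85500424e-02  1.97746222e-02  3.29088181e+01]
 [-9.95084376e-03 -5.45911367e-01 -8.37783838e-01  1.03245748e+03]
 [ 0.00000000e+00  0.00000000e+00  0.00000000e+00  1.00000000e+00]]
[[517.43203686   0.         276.85948598]
 [  0.         517.43203686 205.61069999]
 [  0.           0.           1.        ]] [[ 7.29991584e-01 -3.40018177e-01  5.92874292e-01 -3.81194921e+02]
 [-6.83413172e-01 -3.72872881e-01  6.27624291e-01 -9.04944316e+02]
 [ 7.66307778e-03 -8.63338551e-01 -5.04566967e-01  8.10305893e+02]
 [ 0.00000000e+00  0.00000000e+00  0.00000000e+00  1.00000000e+00]]
```

View pics/scene.png

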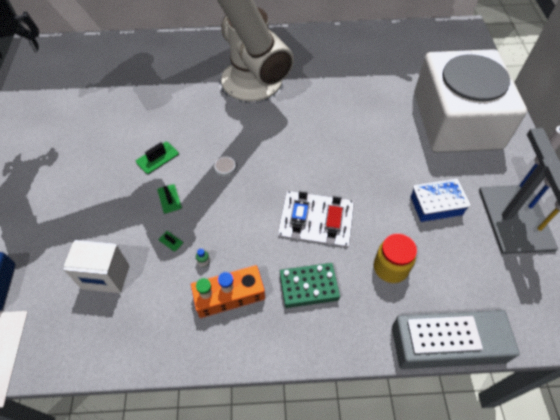

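View pics/side.png

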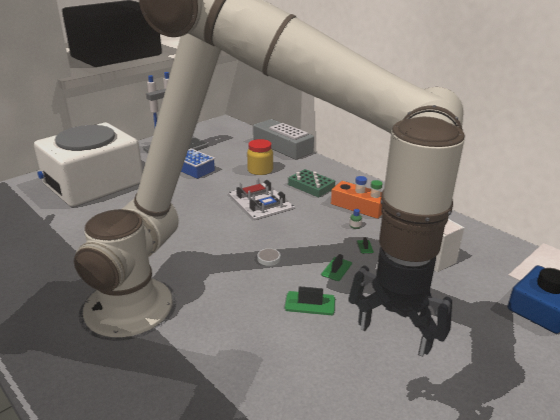

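Scene view: three green covers at (157,156) largest, (170,198) middle and (171,240) smallest. The block is at (317,218), with the blue chip at (300,213) and the red blank at (335,218). I'll measure the sizes to confirm which cover is the middle one.

```bash
python3 - <<'E'
from h import *
for n in('scene','side'):
    W=np.load(n+'.npy');im=cv2.imread(f'pics/{n}.png');hsv=cv2.cvtColor(im,cv2.COLOR_BGR2HSV)
    H,S,V=cv2.split(hsv)
    for name,m in(('green',(H>45)&(H<75)&(S>130)&(V>50)),('red',((H<6)|(H>174))&(S>150)&(V>60)),('blue',(H>105)&(H<130)&(S>120)&(V>60))):
        m=m&np.isfinite(W[...,2])&(W[...,2]<60)
        k,l,st,c=cv2.connectedComponentsWithStats(m.astype(np.uint8))
        for i in range(1,k):
            if st[i,4]<25:continue
            p=W[l==i]; p=p[np.isfinite(p[:,2])].astype(np.float32)
            r=cv2.minAreaRect(p[:,:2].copy())
            print(n,name,st[i,4],c[i].round(),np.round(r[0]),np.round(r[1]),round(r[2],1),'z',np.percentile(p[:,2],[5,50,95]).round())
im=cv2.imread('pics/scene.png')
a=cv2.resize(im[130:260,130:210],None,fx=4,fy=4,interpolation=cv2.INTER_CUBIC)
b=cv2.resize(im[180:255,270:365],None,fx=4,fy=4,interpolation=cv2.INTER_CUBIC)
o=np.zeros((520,320+380,3),np.uint8);o[:,:320]=a;o[:300,320:]=b;cv2.imwrite('pics/crop.png',o)
E
```

```text
scene green 450 [157. 159.] [ 318. -278.] [ 65. 110.] 37.6 z [ 2.  6. 10.]
scene green 337 [169. 199.] [ 462. -233.] [85. 45.] 17.9 z [1. 4. 8.]
scene green 151 [171. 242.] [ 594. -220.] [56. 30.] 50.6 z [-0.  3.  6.]
scene red 263 [334. 217.] [560. 204.] [32. 64.] 76.2 z [23. 26. 29.]
scene blue 64 [451. 186.] [500. 518.] [38. 22.] 56.2 z [46. 50. 52.]
scene blue 371 [434. 212.] [560. 466.] [136.  65.] 62.7 z [ 9. 23. 38.]
scene blue 128 [300. 211.] [537. 116.] [35. 51.] 76.2 z [23. 26. 29.]
scene blue 40 [200. 252.] [ 659. -133.] [14. 16.] 67.1 z [50. 54. 57.]
side green 26 [325. 273.] [ 423. -232.] [25. 15.] 42.6 z [4. 6. 9.]
side green 170 [326. 305.] [ 331. -303.] [59. 57.] 39.5 z [ 5.  7. 10.]
side red 77 [254. 188.] [558. 198.] [30. 60.] 79.1 z [25. 28. 31.]
side blue 56 [194. 158.] [528. 469.] [93. 48.] 75.6 z [48. 51. 54.]
side blue 139 [190. 170.] [487. 454.] [12. 80.] 8.7 z [ 6. 24. 42.]
side blue 27 [270. 201.] [544. 104.] [47. 25.] 24.0 z [25. 28. 30.]
side blue 27 [356. 212.] [ 654. -138.] [17. 11.] 34.7 z [43. 54. 58.]
side blue 1005 [535. 312.] [ 635. -663.] [113.  14.] 88.6 z [11. 34. 57.]
```

View pics/crop.png

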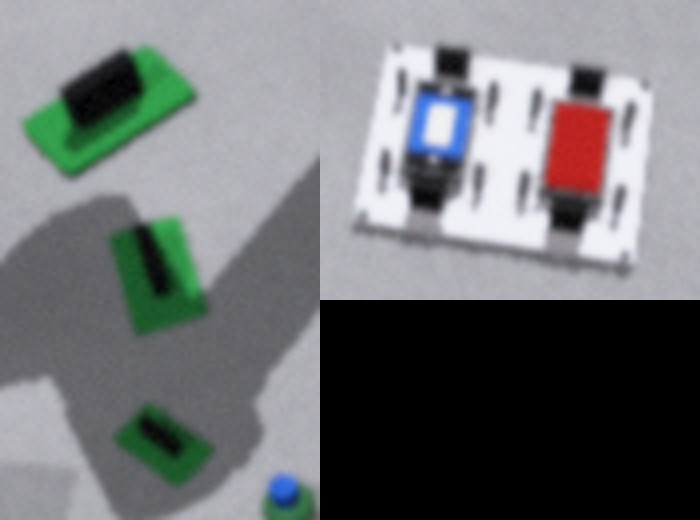

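Candidates for the cover: large at (157,156), middle at (170,198), small at (171,240). I choose the middle one, which measures about 85x47 mm at (462,-233). The crop also shows the blue chip with its pale window in the nest near (539,115) and the red blank near (560,204). I'll move over the cover for a close look.

Emit:
{"fn": "servo_tool", "kwargs": {"plan": [[0.15, 0.16, 0, 0, 0, 0, 1], [0.15, 0.16, 0, 0, 0, 0, 1], [0.15, 0.16, 0, 0, 0, 0.02, 1], [0.15, 0.16, 0, 0, 0, 0.02, 1], [0.15, 0.16, 0, 0, 0, 0, 1], [0.15, 0.16, 0, 0, 0, 0, 1], [0.15, 0.16, 0, 0, 0, 0, 1], [0, 0.12, 0, 0, 0, 0, 1], [0, 0, 0, 0, 0, 0, 1], [0, 0, 0, 0, 0, 0, 1]]}}

```text
clock: 1.35
position: [439.7, -253.9, 231.2]
ee_rot: [-0.153, 0.988, -0.0, -0.0]
contact_force: [0.1, 0.2, 0.5]
gripper_width: 85.3
grasp_force: 0.0
```

```bash
python3 - <<'E'
from h import *
d=grab('wrist');save(d,'w1.png');W=cloud(d);np.save('w1.npy',W)
print(d['s']['position'],d['s']['ee_rot'],d['mount'])
hsv=cv2.cvtColor(d['image'],cv2.COLOR_RGB2HSV);H,S,V=cv2.split(hsv)
m=(H>45)&(H<75)&(S>110)&(V>40)&np.isfinite(W[...,2])
k,l,st,c=cv2.connectedComponentsWithStats(m.astype(np.uint8))
for i in range(1,k):
    if st[i,4]<100:continue
    p=W[l==i].astype(np.float32); t=p[p[:,2]>np.median(p[:,2])-2]
    r=cv2.minAreaRect(t[:,:2].copy());print('green',st[i],c[i].round(),r,np.percentile(p[:,2],[5,50,95]))
    q=W.reshape(-1,3);q=q[(abs(q[:,2]-34)<4)&(np.hypot(*(q[:,:2]-np.array(r[0])).T)<40)].astype(np.float32)
    if len(q)>20:print('  rib top',len(q),cv2.minAreaRect(q[:,:2].copy()),np.median(q[:,2]),np.median(q,0))
E
```

```text
[ 439.68231851 -253.90210507  231.210816  ] [-1.52943022e-01  9.88234999e-01 -1.06802098e-05 -1.34661507e-04] [[ 5.96694410e-04 -9.51063895e-01 -3.08993708e-01  7.95528707e+01]
 [ 9.99999255e-01  8.96587767e-04 -8.28555022e-04 -1.13365359e+00]
 [ 1.06504874e-03 -3.08992983e-01  9.51063721e-01 -1.42541459e+02]
 [ 0.00000000e+00  0.00000000e+00  0.00000000e+00  1.00000000e+00]]
green [ 227    0  138   93 7115] [292.  40.] ((316.4578857421875, -281.81463623046875), (64.3010025024414, 113.4375991821289), 39.158267974853516) [5.10496573 6.48162556 7.97785869]
  rib top 68 ((322.7178649902344, -277.1014404296875), (0.2841813564300537, 53.691612243652344), 39.39787673950195) 34.66014 [ 321.92926 -276.0539    34.66014]
green [ 269  156   50   83 3404] [293. 195.] ((462.3717041015625, -236.441650390625), (87.64111328125, 49.27159118652344), 17.319759368896484) [3.87756991 5.1811192  6.69732437]
  rib top 573 ((462.63909912109375, -236.1494903564453), (44.555599212646484, 11.630328178405762), 17.898101806640625) 34.04969 [ 462.28677 -236.38858   34.04969]
green [ 242  284   52   50 1042] [268. 307.] ((595.2039794921875, -222.52926635742188), (59.18084716796875, 34.26671600341797), 50.819576263427734) [2.55426092 3.7824446  6.4145963 ]
green [311 376  27  24 384] [324. 385.] ((654.3516235351562, -137.77737426757812), (23.432186126708984, 29.952106475830078), 32.23259353637695) [29.36827469 34.65472031 37.20513611]
  rib top 414 ((654.6568603515625, -136.0800323486328), (27.74081802368164, 32.22856903076172), 15.91195011138916) 34.956017 [ 650.46204  -140.12582    34.956017]
```

View pics/w1.png

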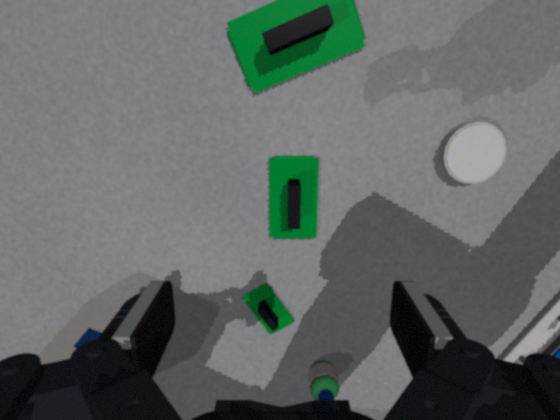

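The wrist view confirms the cover at (293,195): 88x49 mm, centre (462.4,-236.3), rib yaw 17.6°, already aligned with the tool. The bigger one is at (292,40), the smaller at (268,307) and the dish at (475,150), all clear.

Emit:
{"fn": "servo_tool", "kwargs": {"plan": [[0.075, 0.058, 0, 0, 0, 0, 1], [0, 0, -0.14, 0, 0, 0, 1], [0, 0, -0.14, 0, 0, 0, 1], [0, 0, -0.14, 0, 0, 0, 1], [0, 0, -0.1, 0, 0, 0, 1], [0, 0, 0, 0, 0, 0, 1], [0, 0, 0, 0, 0, 0, 1]]}}

```text
clock: 2.28
position: [463.1, -237.3, 76.4]
ee_rot: [-0.152, 0.988, -0.001, 0.001]
contact_force: [-0.2, -0.4, 0.0]
gripper_width: 85.3
grasp_force: 0.0
```

Emit:
{"fn": "servo_tool", "kwargs": {"plan": [[-0.002, 0.003, -0.1, 0, 0, 0, 1], [0, 0, -0.08, 0, 0, 0, 1], [0, 0, -0.047, 0, 0, 0, 1], [0, 0, 0, 0, 0, 0, 1], [0, 0, 0, 0, 0, 0, 1]]}}

```text
clock: 2.9
position: [462.7, -235.8, 8.3]
ee_rot: [-0.153, 0.988, -0.0, 0.001]
contact_force: [0.2, 0.1, 0.7]
gripper_width: 85.2
grasp_force: 0.0
```

Emit:
{"fn": "servo_tool", "kwargs": {"plan": [[0, 0, 0, 0, 0, 0, 0], [0, 0, 0, 0, 0, 0, 0], [0, 0, 0, 0, 0, 0, 0], [0, 0, 0, 0, 0, 0, 0], [0, 0, 0, 0, 0, 0, 0], [0, 0, 0, 0, 0, 0, 0], [0, 0, 0, 0, 0, 0, 0], [0, 0, 0, 0, 0, 0, 0]]}}

```text
clock: 3.9
position: [461.9, -235.5, 7.5]
ee_rot: [-0.153, 0.988, -0.0, 0.0]
contact_force: [-0.0, 0.0, 3.7]
gripper_width: 10.8
grasp_force: 60.4
```

Emit:
{"fn": "servo_tool", "kwargs": {"plan": [[0, 0, 0.05, 0, 0, 0, 0], [0, 0, 0.12, 0, 0, 0, 0], [0, 0, 0.15, 0, 0, 0, 0], [0, 0, 0.15, 0, 0, 0, 0], [0, 0, 0.15, 0, 0, 0, 0], [0.05, 0.13, 0.02, 0, 0, -0.04, 0], [0.05, 0.13, 0, 0, 0, -0.04, 0], [0.05, 0.13, 0, 0, 0, -0.04, 0], [0.05, 0.13, 0, 0, 0, -0.04, 0], [0.05, 0.13, 0, 0, 0, -0.04, 0], [0.05, 0.13, 0, 0, 0, -0.04, 0], [0.05, 0.13, 0, 0, 0, -0.035, 0], [0.05, 0.13, 0, 0, 0, 0, 0], [0.05, 0.06, 0, 0, 0, 0, 0], [0, 0, 0, 0, 0, 0, 0], [0, 0, 0, 0, 0, 0, 0], [0, 0, 0, 0, 0, 0, 0]]}}

```text
clock: 6.02
position: [596.1, 93.6, 199.5]
ee_rot: [0.122, 0.993, 0.0, -0.0]
contact_force: [0.1, 0.4, -0.8]
gripper_width: 11.0
grasp_force: 59.9
```

```bash
python3 - <<'E'
from h import *
d=grab('wrist');save(d,'w2.png');W=cloud(d);np.save('w2.npy',W)
s=d['s'];q=s['ee_rot'];print(s['position'],q,'toolY deg',2*np.degrees(np.arctan2(q[1],q[0]))-90,s['grasp_force'],s['contact_force'])
hsv=cv2.cvtColor(d['image'],cv2.COLOR_RGB2HSV);H,S,V=cv2.split(hsv)
for n,m in(('green',(H>45)&(H<75)&(S>110)&(V>40)),('red',((H<6)|(H>174))&(S>150)&(V>60)),('blue',(H>105)&(H<130)&(S>120)&(V>60)),):
  m=m&np.isfinite(W[...,2])
  k,l,st,c=cv2.connectedComponentsWithStats(m.astype(np.uint8))
  for i in range(1,k):
    if st[i,4]<200:continue
    p=W[l==i].astype(np.float32); t=p[abs(p[:,2]-np.median(p[:,2]))<4]
    r=cv2.minAreaRect(t[:,:2].copy());A=np.c_[p[:,:2],np.ones(len(p))]
    print(n,st[i],c[i].round(),r,np.percentile(p[:,2],[5,50,95]),'slope',np.linalg.lstsq(A,p[:,2],rcond=None)[0][:2])
E
```

```text
[596.09445997  93.6195012  199.50656972] [ 1.21794519e-01  9.92555330e-01  9.87636828e-06 -1.10043521e-04] toolY deg 76.00863851114414 59.86039996147156 [ 0.06360657  0.43651001 -0.8484418 ]
green [  221   181   123   131 10110] [282. 227.] ((581.98583984375, 95.98368072509766), (50.14446258544922, 58.44720458984375), 76.06736755371094) [195.97879868 197.06752777 198.11538849] slope [-0.20393618  0.00315054]
green [ 48 289  35  30 558] [ 68. 301.] ((655.683837890625, -131.6086883544922), (30.123825073242188, 24.277854919433594), 37.48366165161133) [30.44945698 35.01194763 37.34302425] slope [ 0.13459763 -0.15742821]
red [ 377   71   51   82 3649] [401. 111.] ((560.3995971679688, 200.9788055419922), (36.572471618652344, 64.00952911376953), 76.31294250488281) [25.66918869 27.0412674  28.22231331] slope [0.00399901 0.00378702]
blue [ 268   85   46   58 1641] [290. 113.] ((539.77001953125, 113.20339965820312), (36.185585021972656, 45.195289611816406), 76.17868041992188) [25.41524887 26.68876076 27.91842461] slope [0.00092796 0.00540866]
blue [ 41 304  26  23 300] [ 55. 314.] ((657.5241088867188, -134.68113708496094), (15.785858154296875, 16.990528106689453), 23.375995635986328) [43.54571762 52.47176552 55.82055893] slope [ 0.35338943 -0.38167166]
```

View pics/w2.png

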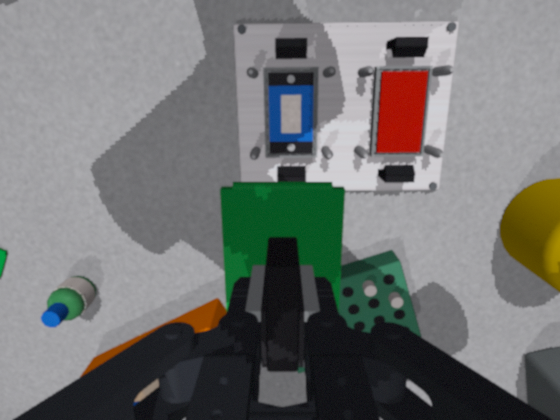

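The view shows the chip at (290,113) and the blank at (401,111), block yaw about -13.8°. The held cover is at yaw -14°, level and centred in the fingers. In the hand it appears about 1 mm off in tool y, which is a camera bias. The corrected target is TCP (539.8,114.2).

Emit:
{"fn": "servo_tool", "kwargs": {"plan": [[-0.094, 0.035, 0, 0, 0, 0, 0], [-0.094, 0.034, 0, 0, 0, 0.002, 0], [0, 0, -0.15, 0, 0, 0, 0], [0, 0, -0.15, 0, 0, 0, 0], [0, 0, -0.1, 0, 0, 0, 0], [0, 0, -0.03, 0, 0, 0, 0], [0, 0, 0, 0, 0, 0, 0], [0, 0, 0, 0, 0, 0, 0]]}}

```text
clock: 7.08
position: [541.4, 115.5, 71.8]
ee_rot: [0.119, 0.993, 0.001, 0.001]
contact_force: [-0.6, -0.3, -0.3]
gripper_width: 10.9
grasp_force: 59.9
```

```bash
python3 - <<'E'
from h import *
d=grab('wrist');W=cloud(d);e=grab('side')
s=d['s'];q=s['ee_rot'];print(s['position'],'toolY deg',2*np.degrees(np.arctan2(q[1],q[0]))-90,s['grasp_force'],s['contact_force'])
hsv=cv2.cvtColor(d['image'],cv2.COLOR_RGB2HSV);H,S,V=cv2.split(hsv)
m=(H>45)&(H<75)&(S>110)&(V>40)&np.isfinite(W[...,2])&(abs(W[...,2]-s['position'][2]+3)<4)
p=W[m].astype(np.float32);r=cv2.minAreaRect(p[:,:2].copy());print(len(p),r,np.linalg.lstsq(np.c_[p[:,:2],np.ones(len(p))],p[:,2],rcond=None)[0])
a=cv2.resize(e['image'][150:240,190:320],(780,540),interpolation=cv2.INTER_CUBIC)[:,:,::-1]
cv2.imwrite('pics/over.png',np.hstack([cv2.resize(d['image'][:,:,::-1],(400,300)),cv2.resize(a,(400,300))]))
E
```

```text
[541.3568833  115.52808293  71.77441465] toolY deg 76.29690654139108 59.856297969818115 [-0.58070368 -0.31547066 -0.26706561]
9990 ((526.2767944335938, 117.8115234375), (50.06401824951172, 56.926910400390625), 76.78266906738281) [ 1.07303850e-02 -1.37797129e-03  6.38769127e+01]
```

View pics/over.png

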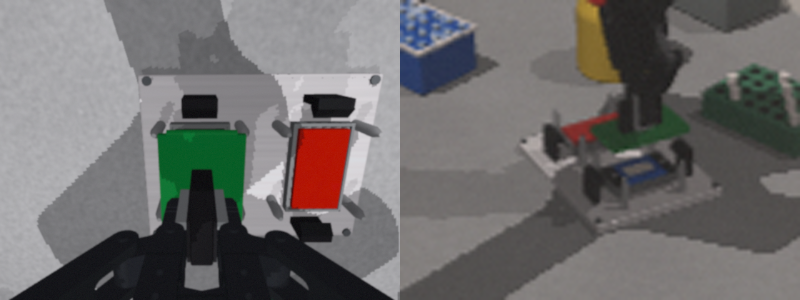

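The cover is level over the blue nest, between its posts (crop left at (200,170)). The red blank is untouched. I'll correct by about 1.5 mm and descend above the posts.

Emit:
{"fn": "servo_tool", "kwargs": {"plan": [[-0.004, -0.004, -0.03, 0, 0, 0, 0], [0, 0, -0.03, 0, 0, 0, 0], [0, 0, 0, 0, 0, 0, 0], [0, 0, 0, 0, 0, 0, 0], [0, 0, 0, 0, 0, 0, 0]]}}

```text
clock: 7.8
position: [539.3, 114.1, 52.4]
ee_rot: [0.119, 0.993, 0.0, 0.0]
contact_force: [0.3, 0.3, -0.2]
gripper_width: 10.9
grasp_force: 59.9
```

Emit:
{"fn": "servo_tool", "kwargs": {"plan": [[0.001, 0, -0.012, 0, 0, 0, 0], [0, 0, -0.012, 0, 0, 0, 0], [0, 0, -0.008, 0, 0, 0, 0], [0, 0, 0, 0, 0, 0, 0]]}}

```text
clock: 8.3
position: [539.2, 113.9, 42.3]
ee_rot: [0.119, 0.993, -0.0, -0.0]
contact_force: [0.8, 0.9, -0.2]
gripper_width: 11.1
grasp_force: 59.9
```

Emit:
{"fn": "servo_tool", "kwargs": {"plan": [[0, 0, -0.004, 0, 0, 0, 0], [0, 0, -0.004, 0, 0, 0, 0], [0, 0, -0.004, 0, 0, 0, 0], [0, 0, 0, 0, 0, 0, 0], [0, 0, 0, 0, 0, 0, 0]]}}

```text
clock: 8.93
position: [539.5, 114.2, 39.9]
ee_rot: [0.119, 0.993, 0.0, 0.0]
contact_force: [-2.6, -0.1, 6.2]
gripper_width: 10.8
grasp_force: 60.9
```

Emit:
{"fn": "servo_tool", "kwargs": {"plan": [[-0.001, 0, -0.004, 0, 0, 0, 0], [0, 0, -0.004, 0, 0, 0, 0], [0, 0, 0, 0, 0, 0, 0], [0, 0, 0, 0, 0, 0, 0]]}}

```text
clock: 9.43
position: [540.2, 114.4, 38.8]
ee_rot: [0.119, 0.993, 0.001, 0.001]
contact_force: [-4.3, -0.2, 11.5]
gripper_width: 10.9
grasp_force: 61.9
```

Emit:
{"fn": "servo_tool", "kwargs": {"plan": [[0, 0, -0.004, 0, 0, 0, 0], [0, 0, -0.004, 0, 0, 0, 0], [0, 0, 0, 0, 0, 0, 0], [0, 0, 0, 0, 0, 0, 0]]}}

```text
clock: 9.93
position: [538.8, 113.9, 33.6]
ee_rot: [0.119, 0.993, -0.0, -0.0]
contact_force: [0.3, 0.1, -1.0]
gripper_width: 11.1
grasp_force: 59.7
```

Snapped: the force dropped from about 12 N to -1 N. I'll keep pressing gently.

Emit:
{"fn": "servo_tool", "kwargs": {"plan": [[0.001, 0, -0.004, 0, 0, 0, 0], [0, 0, -0.004, 0, 0, 0, 0], [0, 0, 0, 0, 0, 0, 0], [0, 0, 0, 0, 0, 0, 0], [0, 0, 0, 0, 0, 0, 0]]}}

```text
clock: 10.55
position: [539.1, 113.9, 32.2]
ee_rot: [0.119, 0.993, -0.0, -0.0]
contact_force: [-3.7, 0.5, 5.0]
gripper_width: 10.9
grasp_force: 60.6
```

Emit:
{"fn": "servo_tool", "kwargs": {"plan": [[-0.001, 0, -0.004, 0, 0, 0, 0], [0, 0, -0.004, 0, 0, 0, 0], [0, 0, -0.003, 0, 0, 0, 0], [0, 0, 0, 0, 0, 0, 0], [0, 0, 0, 0, 0, 0, 0], [0, 0, 0, 0, 0, 0, 0]]}}

```text
clock: 11.3
position: [539.1, 113.9, 29.8]
ee_rot: [0.119, 0.993, -0.0, 0.0]
contact_force: [-3.6, 1.0, 9.7]
gripper_width: 11.0
grasp_force: 61.3
```

Emit:
{"fn": "servo_tool", "kwargs": {"plan": [[0, 0, -0.001, 0, 0, 0, 0], [0, 0, 0, 0, 0, 0, 0], [0, 0, 0, 0, 0, 0, 0], [0, 0, 0, 0, 0, 0, 0], [0, 0, 0, 0, 0, 0, 0], [0, 0, 0, 0, 0, 0, 0]]}}

```text
clock: 12.05
position: [539.2, 113.9, 29.6]
ee_rot: [0.119, 0.993, -0.0, 0.0]
contact_force: [-3.5, 0.8, 11.2]
gripper_width: 11.0
grasp_force: 61.3
```

```bash
python3 - <<'E'
from h import *
d=grab('wrist');W=cloud(d);save(d,'w4.png')
s=d['s'];print(s['position'],s['contact_force'],s['grasp_force'])
hsv=cv2.cvtColor(d['image'],cv2.COLOR_RGB2HSV);H,S,V=cv2.split(hsv)
m=(H>45)&(H<75)&(S>110)&(V>40)&np.isfinite(W[...,2])&(abs(W[...,2]-s['position'][2]+3)<4)
p=W[m].astype(np.float32);r=cv2.minAreaRect(p[:,:2].copy());print(len(p),r,np.median(p[:,2]),np.linalg.lstsq(np.c_[p[:,:2],np.ones(len(p))],p[:,2],rcond=None)[0])
E
```

```text
[539.15028146 113.94030689  29.59616755] [-3.48602263  0.76871258 11.17877678] 61.31274104118347
9292 ((524.3773803710938, 116.44027709960938), (50.0505485534668, 57.4459114074707), 76.74640655517578) 27.264027 [ 2.06449692e-03 -1.51179629e-03  2.63723704e+01]
```

View pics/w4.png

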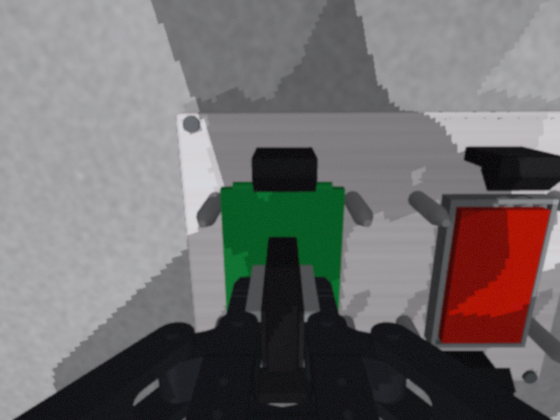

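The cover's end is under the clip at (285,168), between the posts at (208,210) and (360,208). It is level, its underside is about 22 mm up, and the push is steady at about 11 N. I'm handing the job in.

```bash
python3 -c "
from bench import arm
print(arm.job_done())"
```

```text
the job is handed in; nothing more can be done
None
```

I snapped the middle-sized green cover in level over the blue chip, in the nest near (539, 114) mm, and handed the job in at about 12 s with the gripper still holding it down at about 11 N (wrist reading); the hand-in did not report a verdict.

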